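# Fold the emptied stock crate flat

### The job

Fold the empty white crate flat for its return: push the two short end walls over inwards until they lie flat, then push the two long walls over so that they lie flat on top of them. Do it by pushing only: leave the crate standing where it is, do not lift or tip it, do not disturb the pots around it, and move clear at the end.

Things in the scene. Friction and masses are not known exactly. Their poses are not given: they have to be found in the camera images.
- crate: White slotted plastic folding crate, loose, empty: 200 mm (its x) by 300 mm (its y), 120 mm tall with walls up, 42 mm folded. About 0.9 kg, friction on the bench about 0.6. Origin: centre of its underside, z up. Four 10 mm thick walls hinge inwards (never outwards) about their inner lower edges. The upright end walls stand between the long walls and block them from folding.
- end_left (a joint): Short end wall, 174 mm wide, 102 mm high, with a hand-grip recess, on the crate's +y side; hinge at y = +140 mm, 18 mm above the bench. 0 upright, 1.571 (90 degrees) folded flat inwards; starts upright or leaning a little inwards. Light hinge: 1 N or less at its upper part folds it; it stays up while it leans under about 20 degrees and falls flat of itself once past about 45.
- end_right (a joint): Short end wall, 174 mm wide, 102 mm high, with a hand-grip recess, on the crate's -y side; hinge at y = -140 mm, 18 mm above the bench. 0 upright, 1.571 (90 degrees) folded flat inwards; starts upright or leaning a little inwards. Light hinge: 1 N or less at its upper part folds it; it stays up while it leans under about 20 degrees and falls flat of itself once past about 45.
- long_far (a joint): Long wall, 300 mm wide, 88 mm high, on the crate's +x side (away from the robot); hinge at x = +90 mm, 32 mm above the bench. 0 upright, 1.571 (90 degrees) folded flat inwards. Light hinge: 1 N or less at its upper part folds it; it stays up while it leans under about 20 degrees and falls flat of itself once past about 45.
- long_near (a joint): Long wall, 300 mm wide, 88 mm high, on the crate's -x side (towards the robot); hinge at x = -90 mm, 32 mm above the bench. 0 upright, 1.571 (90 degrees) folded flat inwards. Light hinge: 1 N or less at its upper part folds it; it stays up while it leans under about 20 degrees and falls flat of itself once past about 45.
- end_left_top (a point): Middle of the top edge of the end_left wall; x points out of the crate while the wall is up.
- end_right_top (a point): Middle of the top edge of the end_right wall; x points out of the crate while the wall is up.
- long_far_top (a point): Middle of the top edge of the long_far wall; x points out of the crate while the wall is up.
- long_near_top (a point): Middle of the top edge of the long_near wall; x points out of the crate while the wall is up.
- vase: Bystander: slate-dark flared vase, 66 mm across, 105 mm tall, standing beside the crate. Origin: centre of its underside.
- bonsai_pot: Bystander: bronze-brown rectangular pot, 66 x 92 mm (x, y), 48 mm tall, standing beside the crate. Origin: centre of its underside.
- bowl: Bystander: blue-black round bowl, 92 mm across, 62 mm tall, standing beside the crate. Origin: centre of its underside.

How it is judged:
On the way, in this order (a step that is already met when the one before it is completed fails the run):
1. both short end walls lie flat inside the crate while both long walls are still up (value of joint each of end_left, end_right above 1.48 rad and value of joint each of long_far, long_near below 0.5 rad), for 0.1 s.
2. both long walls lie flat on top of them (value of joint each of long_far, long_near above 1.48 rad), for 0.2 s.
At the end, for the whole second after the job is handed in: All four walls are folded to within about 5 degrees of flat, the crate stands level on the bench within 50 mm of where it stood, and the three pots stand upright within 20 mm of where they stood (all of step 2 and value of joint each of end_left, end_right above 1.48 rad and distance of crate from where it was at the start of the episode below 0.05 m and angle between crate's own z axis and vertical below 0.05 rad and linear speed of crate below 0.02 m/s and distance of each of vase, bonsai_pot, bowl from where it was at the start of the episode below 0.02 m and angle between each of vase, bonsai_pot, bowl's own z axis and vertical below 0.1 rad); the robot touches nothing.
It fails at once if the crate is lifted or tipped (height (world z) of crate above 0.02 m or angle between crate's own z axis and vertical above 0.15 rad).
It fails at once if the crate is shoved more than 70 mm away (distance of crate from where it was at the start of the episode above 0.07 m).
It fails at once if a pot is knocked over, lifted or pushed away (distance of any of vase, bonsai_pot, bowl from where it was at the start of the episode above 0.03 m or angle between any of vase, bonsai_pot, bowl's own z axis and vertical above 0.3 rad).
It also fails if it takes over 51 s, if anything falls off the work surface, if the arm or the gripper's body presses on something with over 40 N, if the wrist force passes 120 N, or if a joint passes its speed limit or range.

### The arm

A 6-joint arm with a two-finger parallel gripper is mounted at the origin on the work surface. World frame = base frame: x ahead of the robot, y to its left, z up, the work surface at z = 0. Lengths are in m, angles in rad, forces in N, time in s.
With the tool pointing down it reaches from about 0.25 to 0.775 m from the base axis. Payload 8.9 kg.
Tool frame: the origin (TCP) lies at the very end of the fingers, on their centre line; the grasp point (between the pads) lies 19 mm behind it; z points along the fingers, y is the direction in which the jaws open and shut (so a half turn about z gives the same grasp; the last joint's range is limited). The gripper opens to 85 mm and grips with 20 to 120 N. Pads are 22 mm wide; open, the fingers measure 114 mm over their backs; the gripper's body (76 mm by 85 mm) begins 54 mm behind the grasp point. The pads swing forward as they close: fully open they stand 13 mm farther back than shut.
Start: joints at [-1.379, 0.291, -0.153, 1.127, 0, 1.431], TCP at [0.171, -0.497, 0.231] pointing down, gripper open.
Joint ranges: [-2.52, 2.52], [-0.91, 1.74], [-1.3, 1.37], [-1.96, 2.02], [-1.52, 1.47], [-3.14, 3.14]. Speed limits (rad/s): [2.22, 2.22, 2.79, 3.14, 3.14, 3.14].

### API

Orientations are given as a rotation vector (axis times angle).
In Python, from plant import bot, optics gives the robot as it stands.
- The arm moves only by the shell command python3 -m creep 'ROWS' [OPENING] [FORCE]. ROWS is JSON, a list of rows, each a list of 4 numbers: the shift along the tool's x, y, z in units of 30 mm (1.0 is 30 mm), then the turn about the tool's z in degrees. In form: [[dx, dy, dz, turn], ...]. A call has 1 to 8 rows; each row shifts and turns the commanded pose from where the row before left it, along the tool's axes as they then stand; what a row does not reach is not made up. A row lasts 1/8 s, in which the tool goes at most 62.5 mm and 10.7 degrees, less where a joint would pass 70% of its speed; a pose out of reach is approached as far as the arm can. A call is refused whole if a number of a shift passes 1 or a number of a turn 10.7, either way. A call with a gripper value outside its range is refused whole. OPENING is the closure, from -1 (fully open) to 1 (shut), set as the call begins (- or left out, the last holds). The fingers move at their own pace and stop on an object; FORCE is the grip in N (left out, the last holds). Time passes only in rows, so rows that do not move let the fingers close. It gives the time, the measured TCP pose, the force and the opening at its end, in the units of the state.
- bot.read_state(): the state, without advancing time (a new reading comes with each control period).
- optics.snapshot(name): name is "scene" or "side" or "wrist"; returns (picture, depth): 420x560x3 uint8, red, green, blue; 420x560 float32, m along the optical axis (not along the pixel's ray), 0 where there is no reading.
- optics.camera_info(name): a dict with "camera_matrix" (3x3 intrinsics, pixels), "extrinsics" (4x4, takes a point from camera to world coordinates); the wrist camera has in their place "mount" (4x4, takes a point from camera to tool coordinates, whose origin is the TCP and whose axes are the flange's). Camera axes: x right, y down, z forward; pixel columns grow to the right and rows downward; lengths in m; the calibration is good to about 2 mm. A picture is of the moment at which its call begins: read the wrist's pose just before it. camera_info takes no time and is no camera call.
- bot.job_done(): hands the job in, once; it reports no verdict.
Trained networks look in the newest picture that a camera, given by its name, has taken for a name from the list of things; names that differ only in an ending like _2 or _b are one class to them, and where a whole thing is asked for, a point or a joint stands for the part that bears it (a point fixed in the world has none). Each returns a list of dicts, best first, with "conf" (0 to 1); they miss things now and then, are a little off and sometimes report something else, mostly with a low value. They report only what shows in the picture. A call takes as long as a camera call.
- optics.search_frame(thing, camera): "at" ([x, y, z] in m, in the coordinates of the camera as it stood for that picture, good to about 4 mm: the middle of the surface that is visible of it).
- optics.silhouettes(thing, camera): "mask" (420x560 bool, what is visible of it).
- optics.landmark_of(thing, camera): "at" ([x, y, z] in m, in the coordinates of the camera as it stood for that picture, good to about 4 mm: a listed point, or the origin of a listed thing).
The state is a dict: "time_s": time; "joints": joint angles; "joint_vel": joint speeds; "effort": joint torques, N m; "eef_pos": TCP position; "tcp_rot": TCP orientation; "contact_force": force on the tool from outside, world axes, zero at the start; "torque": the same for the moment, N m; "width": finger opening in m.
Only numpy, scipy, OpenCV 4.12 (cv2) and the standard library are available. Lean on these libraries where they do the work, as an engineer would, in place of code of your own. Each camera call takes 0.05 s, during which the arm holds its last target. There are 200 camera calls.

## Working session

There is one attempt and no reset: what is moved stays moved. The work goes in short steps, Python scripts to look and compute and a shell command to move; the robot and the scene stay as the last step left them, time stands still between calls to the robot, and variables do not carry over. Pictures are saved under pics/ and viewed, about 8 in all and at most 12, crops included, and the job is handed in when it is done.

```bash
mkdir -p pics; cat > h.py <<'E'
import numpy as np, cv2
from plant import bot, optics
from scipy.spatial.transform import Rotation as R
def w(cam,p):
    E=np.array(optics.camera_info(cam)["extrinsics"]); return E[:3,:3]@np.array(p)+E[:3,3]
E
python3 - <<'E'
from h import *
s=bot.read_state(); print(s["time_s"],s["eef_pos"],s["tcp_rot"],R.from_rotvec(s["tcp_rot"]).as_matrix().round(3).tolist(),s["width"])
ims=[]
for c in ["scene","side"]:
    im,d=optics.snapshot(c); ims.append(im)
    for t in ["crate","end_left_top","end_right_top","long_far_top","long_near_top","vase","bonsai_pot","bowl"]:
        r=optics.landmark_of(t,c)[:2]
        print(c,t,[(round(x["conf"],2),w(c,x["at"]).round(3).tolist()) for x in r])
    cv2.imwrite(f"pics/{c}0.png",im[:,:,::-1])
print(bot.read_state()["time_s"])
E
```

```text
0.0 [ 0.17041773 -0.49610214  0.23073527] [-3.09743852e+00 -5.17016825e-01  9.64154257e-05] [[0.946, 0.325, -0.0], [0.325, -0.946, 0.001], [0.0, -0.001, -1.0]] 0.08538665536775775
scene crate [(0.67, [0.521, 0.023, -0.002])]
scene end_left_top [(0.6, [0.596, 0.144, 0.118]), (0.21, [0.454, -0.1, 0.118])]
scene end_right_top [(0.8, [0.457, -0.101, 0.118])]
scene long_far_top [(0.97, [0.604, -0.025, 0.118])]
scene long_near_top [(0.68, [0.44, 0.066, 0.122])]
scene vase [(0.65, [0.521, 0.267, -0.002]), (0.28, [0.456, -0.097, 0.116])]
scene bonsai_pot [(0.58, [0.325, -0.113, 0.001])]
scene bowl [(0.81, [0.721, 0.056, -0.006])]
side crate [(0.8, [0.519, 0.014, -0.004])]
side end_left_top [(0.89, [0.594, 0.145, 0.116])]
side end_right_top [(0.88, [0.454, -0.097, 0.121])]
side long_far_top [(0.62, [0.604, -0.029, 0.118])]
side long_near_top [(0.94, [0.438, 0.062, 0.119])]
side vase [(0.65, [0.521, 0.264, -0.004])]
side bonsai_pot [(0.98, [0.324, -0.113, -0.001])]
side bowl [(0.95, [0.72, 0.056, -0.005])]
0.9
```

View pics/scene0.png

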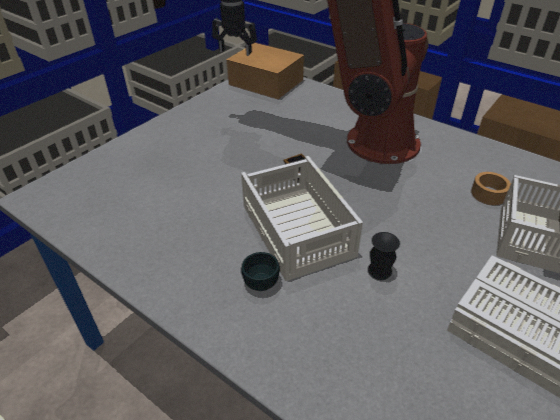

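View pics/side0.png

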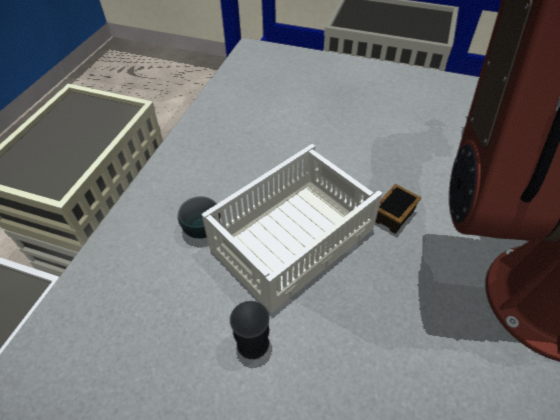

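The crate is centred near (0.523, 0.021) and yawed about -29.5°. The pots sit at its corners: bonsai pot near right, vase near left, bowl far left. The detections agree with both pictures. I'll turn the tool to the crate's axes and shut the fingers.

```bash
cat >> h.py <<'E'
C=np.array([.523,.021,0]); RC=R.from_euler('z',-29.5,degrees=True).as_matrix()
def where(*targets):
    s=bot.read_state(); p=RC.T@(np.array(s["eef_pos"])-C); T=R.from_rotvec(s["tcp_rot"]).as_matrix()
    print("t",round(s["time_s"],2),"crate-frame tcp",p.round(4),"yaw err",(np.degrees(np.arctan2(T[1,0],T[0,0]))+29.5).round(2),"F",np.round(s["contact_force"],1))
    for q in targets:
        print("to",q,"units",(T.T@RC@(np.array(q)-p)/.03).round(2)); p=np.array(q)
def tops(cams=("scene","side")):
    for c in cams:
        im,d=optics.snapshot(c)
        for t in ["crate","end_left_top","end_right_top","long_far_top","long_near_top"]:
            r=optics.landmark_of(t,c)[:1]
            print(c,t,[(round(x["conf"],2),(RC.T@(w(c,x["at"])-C)).round(3).tolist()) for x in r])
    return im
E
python3 -m creep '[[0,0,0,9.7],[0,0,0,9.7],[0,0,0,9.7],[0,0,0,9.7],[0,0,0,9.7]]' 1 20
python3 -c "
from h import *
where((0,-.19,.2),(0,-.19,.075),(0,-.05,.075))"
```

```text
time_s: 1.52
eef_pos: [0.1705, -0.4965, 0.2313]
tcp_rot: [-3.035, 0.81, 0.0]
contact_force: [0.6, -0.3, 0.4]
width: 0.0
t 1.52 crate-frame tcp [-0.0519 -0.624   0.2313] yaw err -0.37 F [ 0.6 -0.3  0.4]
to (0, -0.19, 0.2) units [  1.64 -14.48   1.04]
to (0, -0.19, 0.075) units [0.   0.   4.17]
to (0, -0.05, 0.075) units [-0.03 -4.67  0.  ]
```

```bash
python3 -m creep '[[0.2,-0.9,0.1,0],[0.2,-0.9,0.1,0],[0.2,-0.9,0.1,0],[0.2,-0.9,0.1,0],[0.2,-0.9,0.1,0],[0.2,-0.9,0.1,0],[0.2,-0.9,0.1,0],[0.2,-0.9,0.1,0]]'
python3 -m creep '[[0,-0.9,0,0],[0,-0.9,0,0],[0,-0.9,0,0],[0,-0.9,0,0],[0,-0.9,0,0],[0,-0.9,0,0],[0,-0.9,0,0],[0,0,0,0]]'
python3 -c "
from h import *
where((0,-.19,.075),(0,-.05,.075))"
```

```text
time_s: 2.52
eef_pos: [0.3194, -0.3316, 0.2073]
tcp_rot: [3.038, -0.801, 0.0]
contact_force: [-0.2, 0.1, 0.5]
width: -0.0001
time_s: 3.52
eef_pos: [0.4125, -0.1668, 0.2074]
tcp_rot: [-3.039, 0.797, -0.0]
contact_force: [-0.4, -0.3, -0.5]
width: 0.0001
t 3.52 crate-frame tcp [-0.0037 -0.2178  0.2074] yaw err 0.09 F [-0.4 -0.3 -0.5]
to (0, -0.19, 0.075) units [ 0.13 -0.93  4.41]
to (0, -0.05, 0.075) units [ 0.01 -4.67  0.  ]
```

```bash
python3 -m creep '[[0.1,0,0.9,0],[0,0,0.9,0],[0,0,0.9,0],[0,0,0.9,0],[0,0,0.8,0],[0,-0.6,0,0],[0,-0.6,0,0],[0,-0.5,0,0]]'
python3 -m creep '[[0,-0.5,0,0],[0,-0.5,0,0],[0,-0.5,0,0],[0,-0.5,0,0],[0,-0.5,0,0],[0,-0.5,0,0],[0,-0.5,0,0],[0,-0.5,0,0]]'
python3 - <<'E'
from h import *
where((0,0,.18),(0,.22,.18))
im=tops(["side"]); cv2.imwrite("pics/a1.png",im[:,:,::-1])
E
```

```text
time_s: 4.53
eef_pos: [0.4313, -0.1417, 0.0764]
tcp_rot: [-3.032, 0.759, -0.009]
contact_force: [-0.6, -0.2, -0.4]
width: -0.0003
time_s: 5.52
eef_pos: [0.4551, -0.0922, 0.0805]
tcp_rot: [-3.006, 0.622, -0.022]
contact_force: [-1.8, -0.8, -0.2]
width: -0.0001
t 5.53 crate-frame tcp [-0.0033 -0.1319  0.0805] yaw err 6.11 F [-1.8 -0.8 -0.2]
to (0, 0, 0.18) units [ 0.58 -4.59 -2.99]
to (0, 0.22, 0.18) units [ 0.78 -7.27  0.53]
side crate [(0.84, [0.001, -0.009, -0.002])]
side end_left_top []
side end_right_top [(0.78, [-0.003, -0.106, 0.112])]
side long_far_top [(0.76, [0.095, -0.003, 0.119])]
side long_near_top [(0.73, [-0.095, -0.005, 0.117])]
```

View pics/a1.png

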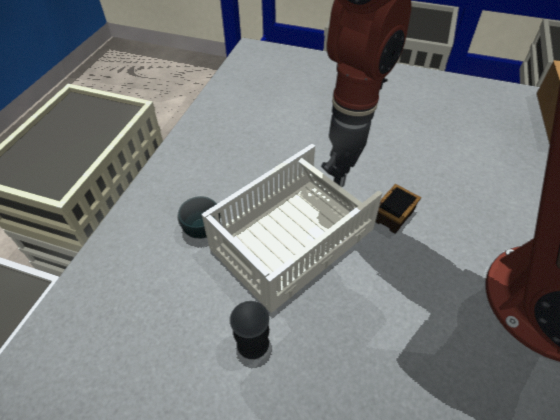

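The wall is leaning in, but the arm lagged and turned off-axis by 6°. I'll check the joints against their limits.

```bash
python3 - <<'E'
from h import *
s=bot.read_state(); print(np.round(s["joints"],3), np.round(s["joint_vel"],3),np.round(s["effort"],2),np.round(s["contact_force"],1))
print(R.from_rotvec(s["tcp_rot"]).as_matrix().round(3))
E
```

```text
[-0.41   0.323 -0.554  0.694  0.072  3.141] [-0.003 -0.    -0.    -0.    -0.    -0.   ] [ 1.400e-01 -4.871e+01  2.596e+01  1.000e-02  3.300e-01 -0.000e+00] [-0.1 -0.4 -0.1]
[[ 0.917 -0.397  0.028]
 [-0.398 -0.915  0.066]
 [-0.    -0.072 -0.997]]
```

Joint 6 is at its +3.14 limit. I'll back up and turn -84°, so that tool x = crate +y and tool y = crate +x.

```bash
python3 -m creep '[[0,0.5,-0.5,-10.5],[0,0.3,-0.8,-10.5],[0,0,-0.8,-10.5],[0,0,0,-10.5],[0,0,0,-10.5],[0,0,0,-10.5],[0,0,0,-10.5],[0,0,0,-10.5]]'
python3 -c "
from h import *
where((0,-.16,.08),(0,-.04,.07))
print(bot.read_state()['joints'],R.from_rotvec(bot.read_state()['tcp_rot']).as_matrix().round(3))"
```

```text
time_s: 6.82
eef_pos: [0.4451, -0.1194, 0.1415]
tcp_rot: [-2.67, -1.57, -0.09]
contact_force: [0.5, -0.7, 0.3]
width: 0.0001
t 6.83 crate-frame tcp [ 0.0013 -0.1606  0.1415] yaw err 90.38 F [ 0.5 -0.7  0.3]
to (0, -0.16, 0.08) units [-0.13 -0.03  2.05]
to (0, -0.04, 0.07) units [3.97 0.03 0.62]
[-0.47267956  0.24392033 -0.47394506  0.85791833  0.07226969  1.60593727] [[ 0.485  0.874  0.028]
 [ 0.871 -0.486  0.067]
 [ 0.072 -0.008 -0.997]]
```

```bash
python3 -m creep '[[-0.5,0,0.5,0],[0,0,0.8,0],[0,0,0.8,0],[0.6,0,0,0],[0.6,0,0.05,0],[0.6,0,0.05,0],[0.6,0,0.05,0],[0.6,0,0.05,0]]'
python3 -m creep '[[0.6,0,0.05,0],[0.6,0,0.05,0],[0.6,0,0.05,0],[0.6,0,0.05,0],[0,0,0,0]]'
python3 - <<'E'
from h import *
where((0,0,.18),(0,.22,.18))
im=tops(["side"]); cv2.imwrite("pics/a2.png",im[:,:,::-1])
E
```

```text
time_s: 7.82
eef_pos: [0.4842, -0.0492, 0.0781]
tcp_rot: [-2.675, -1.561, -0.09]
contact_force: [0.5, 0.1, -0.3]
width: 0.0004
time_s: 8.45
eef_pos: [0.52, 0.0145, 0.0773]
tcp_rot: [-2.673, -1.564, -0.09]
contact_force: [-0.3, 0.3, -0.6]
width: 0.0
t 8.45 crate-frame tcp [ 0.0006 -0.0071  0.0773] yaw err 90.15 F [-0.3  0.3 -0.6]
to (0, 0, 0.18) units [ 0.48 -0.04 -3.4 ]
to (0, 0.22, 0.18) units [7.31 0.02 0.53]
side crate [(0.96, [-0.002, -0.007, -0.003])]
side end_left_top [(0.56, [0.002, 0.145, 0.121])]
side end_right_top [(0.68, [-0.0, -0.044, 0.022])]
side long_far_top [(0.92, [0.095, -0.0, 0.118])]
side long_near_top [(0.8, [-0.096, -0.004, 0.116])]
```

View pics/a2.png

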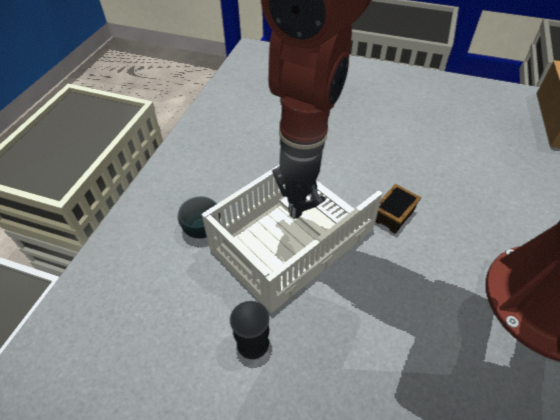

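The right end wall is flat: its top is at z = 22 mm, around pixel (330, 200). Next, over to the left end.

```bash
python3 -m creep '[[0,0,-0.9,0],[0,0,-0.9,0],[0,0,-0.9,0],[0,0,-0.9,0],[0.9,0.1,0,0],[0.9,0.1,0,0],[0.9,0.1,0,0],[0.9,0.1,0,0]]'
python3 -m creep '[[0.9,0.1,0,0],[0.9,0.1,0,0],[0.9,0,0,0],[0.9,0,0,0],[0,0,0,0]]'
python3 -c "
from h import *
where((.02,.185,.08),(.02,.02,.07))
print(bot.read_state()['joints'])"
```

```text
time_s: 9.75
eef_pos: [0.5801, 0.0943, 0.1928]
tcp_rot: [-2.675, -1.561, -0.09]
contact_force: [0.4, -0.3, 0.1]
width: 0.0002
time_s: 10.38
eef_pos: [0.6384, 0.1858, 0.2002]
tcp_rot: [-2.673, -1.563, -0.09]
contact_force: [-0.3, 0.3, 0.3]
width: 0.0003
t 10.38 crate-frame tcp [0.0192 0.2003 0.2002] yaw err 90.12 F [-0.3  0.3  0.3]
to (0.02, 0.185, 0.08) units [-0.8   0.06  3.96]
to (0.02, 0.02, 0.07) units [-5.51 -0.01 -0.06]
[0.14296686 0.54105767 0.14833295 1.14030337 0.0620319  2.22742963]
```

```bash
python3 -m creep '[[0,0,0.8,0],[0,0,0.8,0],[0,0,0.8,0],[0,0,0.8,0],[0,0,0.8,0],[-0.6,0,0,0],[-0.6,0,0,0],[-0.6,0,0,0]]'
python3 -m creep '[[-0.6,0,0,0],[-0.6,0,0,0],[-0.6,0,0,0],[-0.6,0,0,0],[-0.6,0,0,0],[-0.6,0,0,0],[-0.6,0,0,0],[0,0,0,0]]'
python3 - <<'E'
from h import *
where((0,0,.18),(.14,-.03,.18),(.14,-.03,.08))
im=tops(); cv2.imwrite("pics/a3.png",im[:,:,::-1])
E
```

```text
time_s: 11.38
eef_pos: [0.6141, 0.1445, 0.0768]
tcp_rot: [-2.675, -1.561, -0.089]
contact_force: [0.4, 0.1, -0.1]
width: -0.0001
time_s: 12.38
eef_pos: [0.5524, 0.0354, 0.0678]
tcp_rot: [-2.676, -1.56, -0.09]
contact_force: [-0.3, 1.3, -0.1]
width: -0.0002
t 12.38 crate-frame tcp [0.0185 0.0271 0.0678] yaw err 89.97 F [-0.3  1.3 -0.1]
to (0, 0, 0.18) units [-0.63 -0.65 -3.79]
to (0.14, -0.03, 0.18) units [-0.99  4.67 -0.11]
to (0.14, -0.03, 0.08) units [-0.24  0.03  3.32]
scene crate [(0.62, [-0.001, -0.005, -0.001])]
scene end_left_top [(0.62, [0.004, 0.037, 0.017])]
scene end_right_top [(0.68, [0.0, -0.042, 0.022])]
scene long_far_top [(0.89, [0.095, -0.001, 0.119])]
scene long_near_top [(0.92, [-0.093, -0.004, 0.12])]
side crate [(0.88, [0.0, -0.007, -0.004])]
side end_left_top [(0.62, [-0.002, 0.038, 0.023])]
side end_right_top [(0.87, [-0.004, -0.044, 0.022])]
side long_far_top [(0.64, [0.095, -0.001, 0.118])]
side long_near_top [(0.73, [-0.097, -0.007, 0.12])]
```

View pics/a3.png

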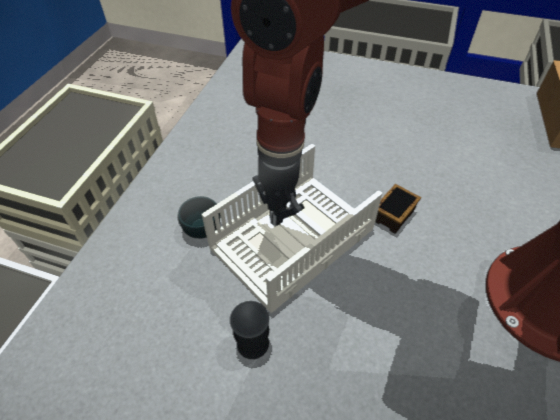

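Both ends are flat (tops at z ≈ 20 mm) and the long walls are still up. Next is the far wall, pushed from outside at y ≈ -0.03, clear of the bowl.

```bash
python3 -m creep '[[0,0,-0.9,0],[0,0,-0.9,0],[0,0,-0.9,0],[0,0,-0.9,0],[-0.2,0.9,0,0],[-0.3,0.9,0,0],[-0.3,0.9,0,0],[-0.3,0.9,0,0]]'
python3 -m creep '[[-0.3,0.9,0,0],[0,0,0,0]]'
python3 -c "
from h import *
where((.145,-.03,.08),(.02,-.03,.08))
print(bot.read_state()['joints'])"
```

```text
time_s: 13.98
eef_pos: [0.6285, -0.0529, 0.1722]
tcp_rot: [-2.674, -1.562, -0.09]
contact_force: [-0.1, -0.4, -0.2]
width: -0.0
time_s: 14.22
eef_pos: [0.6478, -0.0747, 0.1708]
tcp_rot: [-2.676, -1.56, -0.09]
contact_force: [-0.1, -0.6, -0.4]
width: -0.0
t 14.22 crate-frame tcp [ 0.1557 -0.0219  0.1708] yaw err 89.97 F [-0.1 -0.6 -0.4]
to (0.145, -0.03, 0.08) units [-0.49 -0.33  3.  ]
to (0.02, -0.03, 0.08) units [-0.   -4.17  0.03]
[-0.26269933  0.55470426  0.09374891  1.09948829  0.07155707  1.8236633 ]
```

```bash
python3 -m creep '[[-0.2,0,0.8,0],[0,0,0.8,0],[0,0,0.8,0],[0,0,0.7,0],[0,-0.6,0,0],[0,-0.6,0,0],[0,-0.6,0,0],[0,-0.6,0,0]]'
python3 -m creep '[[0,-0.6,0,0],[0,-0.6,0,0],[0,-0.6,0,0],[0,-0.4,0,0],[0,0,0,0]]'
python3 - <<'E'
from h import *
where((0,-.03,.18),(-.15,0,.18),(-.15,0,.08))
im=tops(); cv2.imwrite("pics/a4.png",im[:,:,::-1])
E
```

```text
time_s: 15.22
eef_pos: [0.5829, -0.036, 0.079]
tcp_rot: [-2.674, -1.563, -0.09]
contact_force: [0.1, -0.6, 0.2]
width: 0.0005
time_s: 15.85
eef_pos: [0.5258, -0.004, 0.0796]
tcp_rot: [-2.674, -1.563, -0.09]
contact_force: [0.4, -0.5, -0.3]
width: -0.0001
t 15.85 crate-frame tcp [ 0.0148 -0.0204  0.0796] yaw err 90.1 F [ 0.4 -0.5 -0.3]
to (0, -0.03, 0.18) units [-0.08 -0.52 -3.36]
to (-0.15, 0, 0.18) units [ 1.01 -5.    0.11]
to (-0.15, 0, 0.08) units [-0.24  0.03  3.32]
scene crate [(0.91, [0.001, -0.003, -0.003])]
scene end_left_top [(0.96, [0.0, 0.034, 0.019])]
scene end_right_top [(0.73, [0.001, -0.045, 0.019])]
scene long_far_top [(0.82, [0.003, -0.002, 0.032])]
scene long_near_top [(0.7, [-0.092, -0.004, 0.116])]
side crate [(0.69, [0.002, -0.007, -0.003])]
side end_left_top [(0.68, [0.0, 0.039, 0.022])]
side end_right_top [(0.76, [-0.004, -0.042, 0.022])]
side long_far_top [(0.62, [-0.001, -0.004, 0.034])]
side long_near_top [(0.98, [-0.095, -0.006, 0.118])]
```

View pics/a4.png

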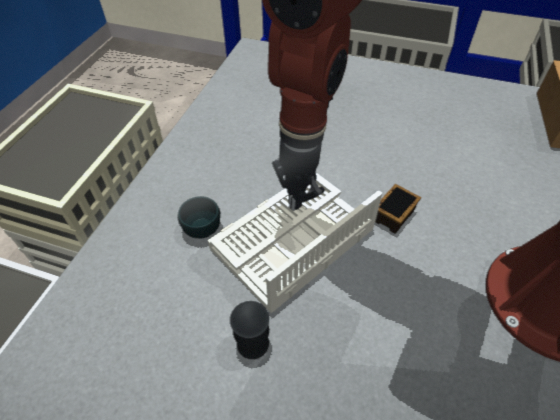

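The far wall is flat. Now the near wall.

```bash
python3 -m creep '[[0,0,-0.9,0],[0,0,-0.9,0],[0,0,-0.9,0],[0,0,-0.9,0],[0.3,-0.9,0,0],[0.3,-0.9,0,0],[0.3,-0.9,0,0],[0.2,-0.9,0,0]]'
python3 -m creep '[[0,-0.9,0,0],[0,-0.9,0,0],[0,0,0,0]]'
python3 -c "
from h import *
where((-.14,0,.08),(-.02,0,.08))
print(bot.read_state()['joints'])"
```

```text
time_s: 17.45
eef_pos: [0.4449, 0.0705, 0.1904]
tcp_rot: [-2.674, -1.562, -0.091]
contact_force: [-0.8, 0.8, 0.7]
width: 0.0
time_s: 17.82
eef_pos: [0.3971, 0.097, 0.1908]
tcp_rot: [-2.673, -1.563, -0.09]
contact_force: [0.7, -0.4, -0.9]
width: -0.0002
t 17.82 crate-frame tcp [-0.147   0.0042  0.1908] yaw err 90.13 F [ 0.7 -0.4 -0.9]
to (-0.14, 0, 0.08) units [-0.41  0.26  3.67]
to (-0.02, 0, 0.08) units [-0.01  4.   -0.03]
[ 0.00650301  0.06972362 -0.54414095  0.92843662  0.0665717   2.09058615]
```

```bash
python3 -m creep '[[0,0,0.9,0],[0,0,0.9,0],[0,0,0.9,0],[0,0,0.9,0],[0,0.6,0,0],[0,0.6,0,0],[0,0.6,0,0],[0,0.6,0,0]]'
python3 -m creep '[[0,0.6,0,0],[0,0.6,0,0],[0,0.6,0,0],[0,0,0,0]]'
python3 -m creep '[[0,0,-0.9,0],[0,0,-0.9,0],[0,0,-0.9,0],[0,-0.9,-0.6,0],[0,-0.9,-0.4,0],[0,-0.9,0,0],[0,-0.9,0,0],[0,-0.6,0,0]]'
python3 - <<'E'
from h import *
where()
im=tops(["side"]); im2,_=optics.snapshot("scene")
for c in ["scene"]:
    for t in ["crate","long_far_top","long_near_top","end_left_top","end_right_top","vase","bonsai_pot","bowl"]:
        print(t,[(round(x["conf"],2),w(c,x["at"]).round(3).tolist(),(RC.T@(w(c,x["at"])-C)).round(3).tolist()) for x in optics.landmark_of(t,c)[:1]])
cv2.imwrite("pics/a5.png",im[:,:,::-1])
E
```

```text
time_s: 18.82
eef_pos: [0.4663, 0.0673, 0.0831]
tcp_rot: [-2.676, -1.562, -0.092]
contact_force: [0.3, 0.9, -0.3]
width: 0.0001
time_s: 19.32
eef_pos: [0.5128, 0.0409, 0.0821]
tcp_rot: [-2.676, -1.561, -0.091]
contact_force: [0.7, 0.3, 0.4]
width: -0.0
time_s: 20.32
eef_pos: [0.3969, 0.0968, 0.1937]
tcp_rot: [-2.674, -1.562, -0.09]
contact_force: [0.8, -0.2, -0.0]
width: 0.0001
t 20.32 crate-frame tcp [-0.1471  0.0039  0.1937] yaw err 90.08 F [ 0.8 -0.2 -0. ]
side crate [(0.68, [-0.0, -0.01, -0.002])]
side end_left_top [(0.67, [-0.004, 0.036, 0.019])]
side end_right_top [(0.84, [-0.001, -0.043, 0.025])]
side long_far_top []
side long_near_top [(0.93, [-0.002, -0.008, 0.034])]
crate [(0.8, [0.52, 0.021, -0.001], [-0.002, -0.002, -0.001])]
long_far_top [(0.7, [0.525, 0.017, 0.034], [0.003, -0.002, 0.034])]
long_near_top [(0.6, [0.521, 0.019, 0.037], [-0.001, -0.002, 0.037])]
end_left_top [(0.52, [0.544, 0.051, 0.021], [0.004, 0.037, 0.021])]
end_right_top [(0.51, [0.503, -0.02, 0.019], [0.003, -0.046, 0.019])]
vase [(0.67, [0.522, 0.269, -0.003], [-0.123, 0.215, -0.003])]
bonsai_pot [(0.93, [0.325, -0.116, -0.001], [-0.105, -0.217, -0.001])]
bowl [(0.56, [0.723, 0.057, -0.004], [0.156, 0.13, -0.004])]
```

View pics/a5.png

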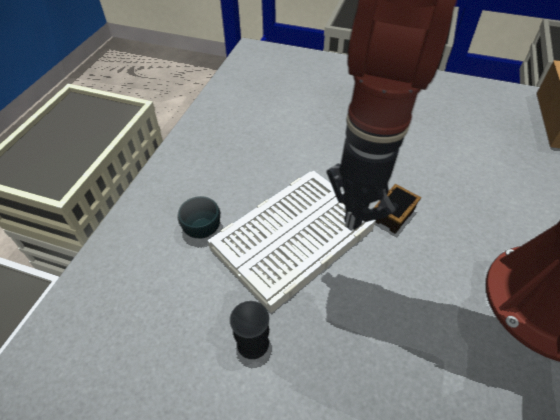

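All four walls are flat (crate spans pixels (210–375, 170–305)), the pots haven't moved, and the tool is clear at z = 0.19. Handing in.

```bash
python3 -m creep '[[0,0,-0.5,0],[0,0,0,0],[0,0,0,0]]'; python3 -c "
from plant import bot
print(bot.job_done())"
```

```text
time_s: 21.45
eef_pos: [0.3979, 0.0952, 0.2083]
tcp_rot: [-2.674, -1.562, -0.09]
contact_force: [-0.7, -0.2, -0.1]
width: -0.0002
the job is handed in; nothing more can be done
None
```

The crate is folded flat and the job is handed in at about 21.5 s of the 51 s allowed. No verdict came back. I pushed the walls over with the closed fingertips in the order right end, left end, far long wall, near long wall, then backed off and rose clear.

**Last checks:**
- **Walls:** the end wall tops measured about 20 mm high and the long wall tops 34–37 mm, which fits flat. Before I pushed the long walls, both ends were already down and both long walls still up.
- **Crate and pots:** all are within about 4 mm of where they started, which is the measurement noise. The highest force reading I saw was about 2 N.
- **Robot:** clear of everything, with the tool at 0.21 m.

**What went wrong or disagreed:**
- The first push on the right end stalled because joint 6 reached its range limit. I backed off, turned the tool about -84° and repeated the push. The tool kept a tilt of about 4° from then on, which did no harm.
- In the last side picture the network did not find the far long wall's top edge. The scene camera placed it flat, and the picture agreed.

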